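# Hang a sample at the viewer's mark and hold the spring shutter open

## Robot

A 6-joint arm with a two-finger parallel gripper is mounted at the origin on a cart in front of the work surface, level with it; the furniture and walls round the work are solid. World frame = base frame: x ahead of the robot, y to its left, z up, the work surface at z = 0. Lengths are in m, angles in rad, forces in N, time in s.
With the tool pointing down it reaches from about 0.3 to 0.775 m from the base axis. Payload 14.6 kg.
Tool frame: the origin (TCP) lies on the centre line of the jaws, within the pads' length; the fingertips stand 17 mm ahead of it and the grasp point (between the pads) lies 2 mm behind it; z points along the fingers, x is the direction in which the jaws open and shut, and the axes are right-handed (so a half turn about z gives the same grasp; the last joint's range is limited). The gripper opens to 94 mm and grips with 3 to 60 N. Pads are 16 mm wide; open, the fingers measure 119 mm over their backs; the gripper's body (75 mm by 177 mm) begins 78 mm behind the grasp point.
Start: joints at [1.046, 0.3, 1.521, -0, 1.321, -0.067], TCP at [0.243, 0.493, 0.222] pointing down, gripper open.
Joint ranges: [-3.03, 3.03], [-0.79, 2.21], [0.23, 2.52], [-1.04, 4.18], [0, 3.07], [-2.55, 2.55]. Speed limits (rad/s): [2.22, 2.22, 2.57, 3.14, 3.14, 3.14].

## Interface

Orientations are given as [roll, pitch, yaw] about the fixed x, y, z axes, in that order (R = Rz(yaw) Ry(pitch) Rx(roll)).
In Python, from station import ctrl gives the robot as it stands. The module is installed in compiled form; this text tells all that it offers.
- The arm moves only by the tool drive_tool, never from a script. Its argument "increments" is a list of rows, each a list of 3 entries, a list of its own where there are three numbers: the turn, a rotation vector about the tool's x, y, z in degrees, then the shift along the tool's x, y, z in mm, then the opening, from 0 (shut) to 1 (fully open). In form: [[[ax, ay, az], [dx, dy, dz], hand], ...]. A call has 1 to 20 rows; each row shifts and turns the commanded pose from where the row before left it, along the tool's axes as they then stand; what a row does not reach is not made up. A row lasts 1/8 s, in which the tool goes at most 62.5 mm and 10.7 degrees, less where a joint would pass 70% of its speed; a pose out of reach is approached as far as the arm can. A call with a gripper value outside its range is refused whole. The fingers move at their own pace and stop on an object; "squeeze" is the grip in N (left out, the last holds). Time passes only in rows, so rows that do not move let the fingers close. It gives the time, the measured TCP pose, the force and the opening at its end, in the units of the state.
- ctrl.get_obs(): the state, without advancing time (a new reading comes with each control period).
- ctrl.camera(name): name is "scene" or "top"; returns the picture (400x640x3 uint8, red, green, blue); there is no depth.
- ctrl.calibration(name): a dict with "fx", "fy", "cx", "cy" (pixels), "rvec" (rotation vector, rad) and "tvec" (3), from world to camera coordinates, as OpenCV has them. Camera axes: x right, y down, z forward; pixel columns grow to the right and rows downward; lengths in m; the calibration is good to about 2 mm. A picture is of the moment at which its call begins. calibration takes no time and is no camera call.
- ctrl.hand_in(): hands the job in, once; it reports no verdict.
The state is a dict: "time_s": time; "qpos": joint angles; "joint_vel": joint speeds; "tau": joint torques, N m; "ee_pos": TCP position; "eef_rot": TCP orientation; "force": force on the tool from outside, world axes, zero at the start; "moment": the same for the moment, N m; "grip_width": finger opening in m.
Only numpy, scipy, OpenCV 4.12 (cv2) and the standard library are available. Lean on these libraries where they do the work, as an engineer would, in place of code of your own. Each camera call takes 0.05 s, during which the arm holds its last target.

## Task

Take the sample hanger off its parking stand and hook it over the viewer's rail at the left end, well clear of the black band, then slide it along the rail until it is centred on the band and let go of it, hanging straight; keep the shutter shut until then. Next pull the spring-loaded shutter handle out to the right until its centre is level with the black line on the tray, and keep holding it there: the program finishes while still holding the handle at the line, with the sample still at its band. Leave the loupe, the hex keys and the small plywood plate where they lie.

Things in the scene. Friction and masses are not known exactly. Their poses are not given: they have to be found in the camera images.
- viewer: Viewer, fixed: grey light box with a rail across its front and a tray to its right. Origin on the bench under the rail; +x from the rail to the box (away from the robot), +y along the rail to the left as the robot sees it, z up. Box x 37 to 97, y -85 to 105 mm, top z 110 mm (brackets on it to z 115 mm). Tray x -3 to 47, y -80 to -230 mm, top z 89 mm.
- rail_mid (a point): Middle of the top of the viewer's rail's length, axes as the viewer's: viewer y +17 mm, z 140 mm. The rail is a flat aluminium bar along y, 8 mm thick (x), 16 mm tall, its top 140 mm over the bench; free for hanging from 80 mm left to 80 mm right of this point, with a bracket at each end that does not stand above the top.
- rail_mark: Black band 8 mm wide round the rail (a flat black pointer on the box top points to it). Origin at the middle of the band, on the rail's top; axes as the viewer's. It stands somewhere between viewer y -30 and +20 mm, another place each time.
- pull_handle: Handle of the shutter: square dark upright post 16 x 16 mm above the tray, right of the box; spans 47 mm below to 27 mm above its origin, the grip centre, at viewer x 22, z 140 mm. Slides along viewer y only: y -135 mm shut, out to -210 mm. A spring pulls it shut, 3 N when shut, about 7 N at the line. Axes as the viewer's; can be gripped from above along x or y.
- pull_mark: Black line 4 mm wide across the tray, with a flat pointer at its front end. Origin on the tray's top at viewer x 0; axes as the viewer's. The handle's centre is at the line when both have the same y in the viewer's frame. It lies 35 to 55 mm to the right of the handle's shut position, another place each time.
- park_stand: Parking stand, fixed: grey base 80 x 110 x 10 mm with a bar like the viewer's rail (8 mm thick, 90 mm long along its y, top at z 120 mm) on two thin posts. The origin lies on the bench under the bar's middle.
- hanger: Sample hanger, loose, 0.1 to 0.15 kg, hung on the parking stand at the start; origin and axes as hanger_saddle. Steel saddle 30 (x) x 24 (y) x 6 mm; lip behind (+x, 27 mm deep, its flared foot reaches x +19 mm) and long leg in front (-x) leave an 18 mm gap (x -9 to 9 mm) for the bar, open below. Leg carries a plywood plate 56 x 70 mm, x -18 to -13 mm, 85 mm below the saddle.
- hanger_saddle (a point): Centre of the saddle's underside, which rests on the bar's top when hung; y runs along the bar, z up.
- hanger_grip (a point): Centre of the hanger's grip post: a square upright aluminium post 14 x 14 mm, from 6 to 49 mm above the saddle's underside; this point is 27 mm above it. Axes as the hanger's.
- loupe: Black round loupe, 40 mm across, 34 mm high; origin at its foot. Leave it alone.
- hex_keys: Folding hex key set 28 x 100 x 16 mm; origin at its underside. Leave it alone.
- cut_plate_3: Small plywood plate 50 x 70 x 12 mm; origin at its underside. Leave it alone.

How it is judged:
By the outcome, as a careful person would: the job done as asked, in the order asked, and still so for the second after the job is handed in, while the arm keeps its last pose, push and grip.
It also fails if it takes over 54 s, if anything falls off the work surface, if the arm or the gripper's body presses on something with over 40 N, if the wrist force passes 120 N, or if a joint passes its speed limit or range.

## Working session

There is one attempt and no reset: what is moved stays moved. The work goes in short steps, Python scripts to look and compute and a tool call to move; the robot and the scene stay as the last step left them, time stands still between calls to the robot, and variables do not carry over. Pictures are saved under pics/ and viewed, and the job is handed in when it is done.

Besides the shell and the picture viewer there is one more tool, called after "Call:" by a JSON object that holds its "op" and its "data". drive_tool: Moves the arm, as the interface text tells. Its arguments: {"type":"object","properties":{"increments":{"type":"array"},"squeeze":{"type":"number"}},"required":["increments"]}

```bash
mkdir -p pics
python3 - <<'E'
from station import ctrl
import cv2
for n in("scene","top"):
    im=ctrl.camera(n); cv2.imwrite(f"pics/{n}0.png",cv2.cvtColor(im,cv2.COLOR_RGB2BGR)); print(ctrl.calibration(n))
print(ctrl.get_obs())
E
```

```text
{'fx': 465.1129907016078, 'fy': 465.1129907016078, 'cx': 318.33331985044947, 'cy': 193.45298878626062, 'rvec': array([ 2.07739376, -0.72600174,  0.39449065]), 'tvec': array([-0.31660298,  0.34539103,  0.6455837 ])}
{'fx': 419.96173742095397, 'fy': 419.96173742095397, 'cx': 322.7213035431155, 'cy': 206.58188194031584, 'rvec': array([ 2.18322519, -2.22013694,  0.07724524]), 'tvec': array([0.17202101, 0.517807  , 1.05463351])}
{'time_s': 0.1, 'qpos': array([ 1.04638918e+00,  3.00416938e-01,  1.52152477e+00,  1.25949345e-05,
        1.32067683e+00, -6.65688245e-02]), 'joint_vel': array([ 0.00020553, -0.00233482,  0.00030089, -0.00036045,  0.00054477,
       -0.00092355]), 'tau': array([ 1.63185832e-03, -5.32641685e+01, -3.53282905e+01,  7.10629835e-02,
        2.35595932e-02, -5.94152448e-05]), 'ee_pos': array([0.24298226, 0.49317689, 0.22193985]), 'eef_rot': array([-3.14151224e+00,  1.02279955e-03,  1.11295492e+00]), 'force': array([-0.37956138, -0.49425295,  0.09358451]), 'moment': array([-0.00158823, -0.03060429,  0.00844085]), 'grip_width': 0.09376815580485924}
```

View pics/scene0.png

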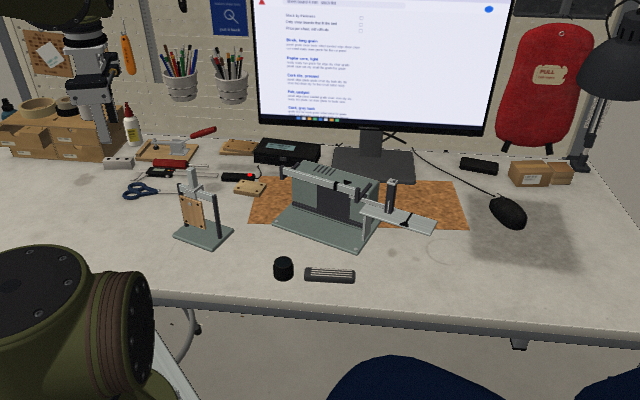

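View pics/top0.png

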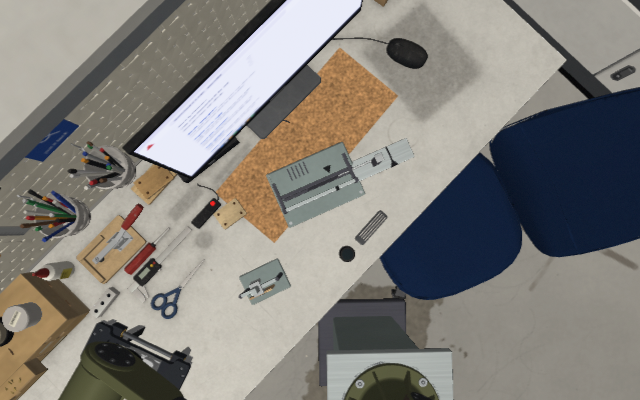

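The scene view shows the stand and hanger near (200,215), the viewer near (330,205) and the handle near (392,195). In the top view the stand is at (263,282), the viewer at (318,185) and the tray at (385,158). I'll enlarge these areas.

Run:
```python
import cv2
t=cv2.imread("pics/top0.png"); s=cv2.imread("pics/scene0.png")
def c(im,x,y,w,h,f,n):
    cv2.imwrite(n,cv2.resize(im[y:y+h,x:x+w],None,fx=f,fy=f,interpolation=cv2.INTER_CUBIC))
c(t,260,130,160,100,5,"pics/t_view.png")
c(t,225,245,80,70,8,"pics/t_park.png")
c(s,265,150,180,110,4.4,"pics/s_view.png")
c(s,165,155,80,100,6,"pics/s_park.png")
```

```text
(no output)
```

View pics/t_view.png

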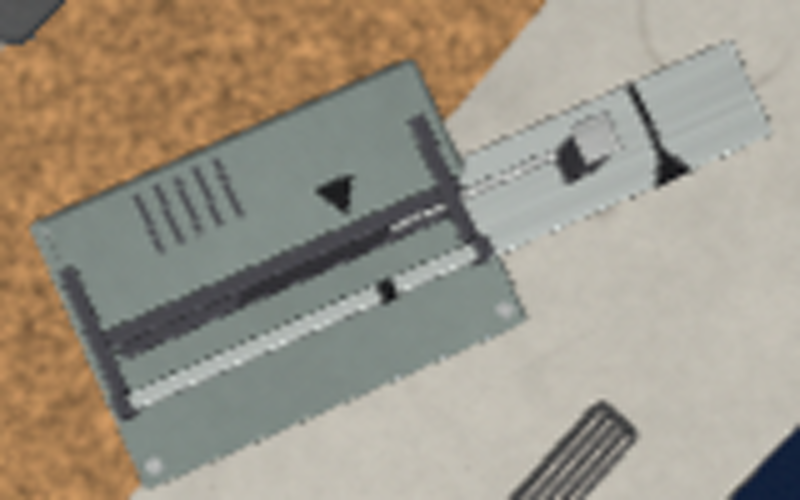

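View pics/t_park.png

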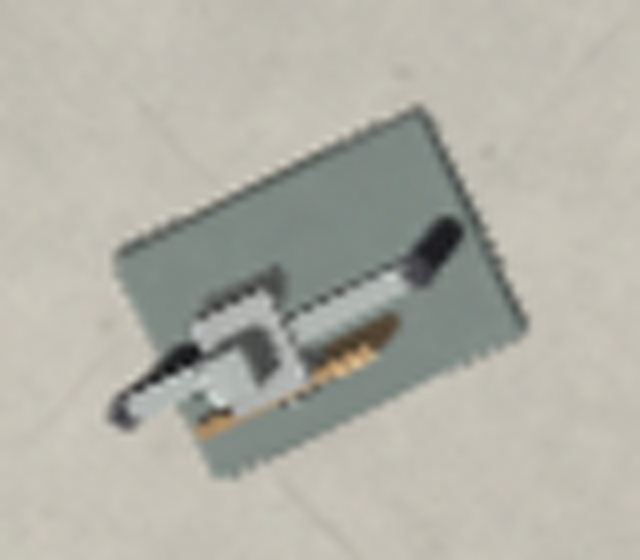

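View pics/s_view.png

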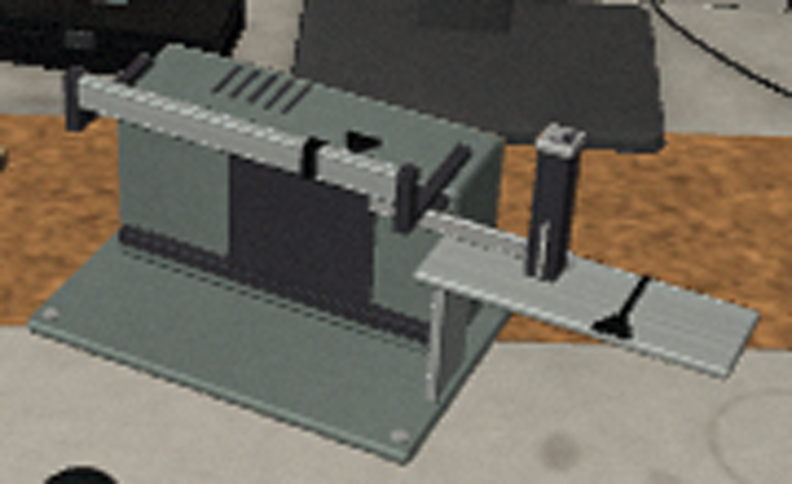

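View pics/s_park.png

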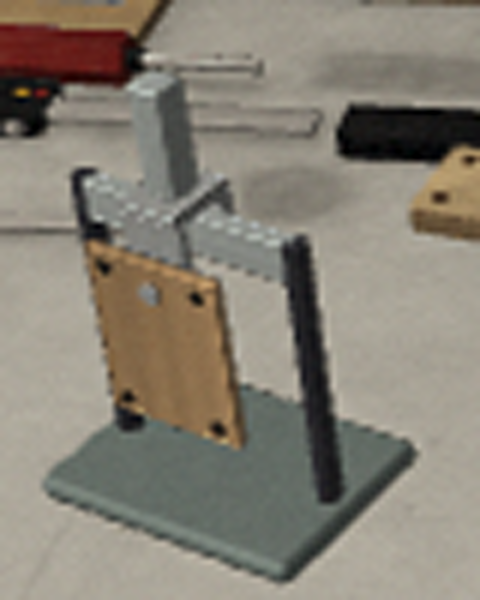

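The enlargements show the rail with its black band at top-view (337,188). The handle is near (379,157), the tray line runs from (386,148) to (394,163), and the hanger is on its stand near (257,290). Next I'll turn these into positions.

```bash
cat > h.py <<'E'
import numpy as np, cv2
from station import ctrl
C={n:ctrl.calibration(n) for n in("scene","top")}
def K(c): return np.array([[c['fx'],0,c['cx']],[0,c['fy'],c['cy']],[0,0,1.]])
def ray(n,p):
    c=C[n];R=cv2.Rodrigues(c['rvec'])[0]
    return -R.T@c['tvec'], R.T@np.array([(p[0]-c['cx'])/c['fx'],(p[1]-c['cy'])/c['fy'],1])
def onz(n,p,z):
    o,d=ray(n,p); return o+d*(z-o[2])/d[2]
def proj(n,X):
    c=C[n];return cv2.projectPoints(np.atleast_2d(np.array(X,float)),c['rvec'],c['tvec'],K(c),None)[0][:,0]
def tri(a,b):
    P=[K(C[n])@np.c_[cv2.Rodrigues(C[n]['rvec'])[0],C[n]['tvec']] for n in("scene","top")]
    X=cv2.triangulatePoints(P[0],P[1],np.array(a,float).reshape(2,1),np.array(b,float).reshape(2,1))[:,0];return X[:3]/X[3]
E
cat > m.py <<'E'
from h import *
np.set_printoptions(precision=4,suppress=True)
print('cams',ray('scene',(0,0))[0],ray('top',(0,0))[0])
tv=lambda x,y:(260+x/5-.4,130+y/5-.4)
tp=lambda x,y:(225+x/8-.44,245+y/8-.44)
sv=lambda x,y:(265+x/4.4-.39,150+y/4.4-.39)
sp=lambda x,y:(165+x/6-.42,155+y/6-.42)
def yaw(a,b): d=b-a; return np.degrees(np.arctan2(d[1],d[0])),np.linalg.norm(d[:2])*1000
print("--top view")
L=onz('top',tv(133,401),.14);Rr=onz('top',tv(478,256),.14);print('rail',L,Rr,yaw(Rr,L))
b=onz('top',tv(387,289),.14);print('band',b)
a1=onz('top',tv(735,40),.089);a2=onz('top',tv(772,132),.089);a3=onz('top',tv(495,252),.089);print('tray',a1,a2,yaw(a3,a2),yaw(a2,a1))
l1=onz('top',tv(631,87),.089);l2=onz('top',tv(671,172),.089);print('line',l1,l2,yaw(l2,l1))
print('handle',onz('top',tv(599,133),.167))
for p in [(35,225),(412,62)]: print('boxback',onz('top',tv(*p),.110))
for p in [(145,488),(525,317)]: print('base front',onz('top',tv(*p),.01))
print("--scene")
print('rail',onz('scene',sv(82,82),.14),onz('scene',sv(405,170),.14))
print('band',onz('scene',sv(316,142),.14))
print('handle',onz('scene',sv(562,137),.167))
print('line',onz('scene',sv(645,280),.089),onz('scene',sv(612,330),.089))
print('tray',onz('scene',sv(758,315),.089),onz('scene',sv(728,372),.089))
print("--park")
A=onz('top',tp(130,412),.12);B=onz('top',tp(415,272),.12);print('bar',A,B,yaw(B,A),(A+B)/2)
for p in [(117,255),(420,108),(525,328),(222,478)]: print('base',onz('top',tp(*p),.01))
print('post top',onz('top',tp(228,378),.169))
for p in [(192,325),(270,285),(308,375),(228,415)]: print('saddle',onz('top',tp(*p),.126))
print('scene post',onz('scene',sp(156,85),.169),'bar',onz('scene',sp(85,178),.12),onz('scene',sp(298,242),.12))
E
python3 m.py
```

```text
cams [ 0.0311 -0.4565  0.6534] [0.4631 0.1809 1.0783]
--top view
rail [0.5079 0.2471 0.14  ] [0.5706 0.0914 0.14  ] (np.float64(111.93469806376082), np.float64(167.87234193313725))
band [0.5563 0.1326 0.14  ]
tray [ 0.6782 -0.0386  0.089 ] [ 0.6336 -0.055   0.089 ] (np.float64(-67.44318681126562), np.float64(144.51642452807215)) (np.float64(20.269725761373902), np.float64(47.48064765636844))
line [0.6562 0.0118 0.089 ] [ 0.6152 -0.0063  0.089 ] (np.float64(23.714448287249557), np.float64(44.8614312016211))
handle [0.6209 0.0397 0.167 ]
boxback [0.5916 0.2935 0.11  ]
boxback [0.6653 0.1174 0.11  ]
base front [0.4698 0.2508 0.01  ]
base front [0.5538 0.0556 0.01  ]
--scene
rail [0.5034 0.241  0.14  ] [0.5742 0.0895 0.14  ]
band [0.5576 0.1318 0.14  ]
handle [0.6175 0.0375 0.167 ]
line [0.6535 0.0088 0.089 ] [ 0.6139 -0.0072  0.089 ]
tray [ 0.6738 -0.0404  0.089 ] [ 0.6317 -0.0583  0.089 ]
--park
bar [0.316  0.3531 0.12  ] [0.3536 0.2725 0.12  ] (np.float64(115.01851423760698), np.float64(88.8893260467407)) [0.3348 0.3128 0.12  ]
base [0.3481 0.3766 0.01  ]
base [0.3924 0.2809 0.01  ]
base [0.3229 0.2487 0.01  ]
base [0.2781 0.3442 0.01  ]
post top [0.332  0.3181 0.169 ]
saddle [0.3407 0.3345 0.126 ]
saddle [0.3514 0.3126 0.126 ]
saddle [0.3262 0.3022 0.126 ]
saddle [0.3156 0.3247 0.126 ]
scene post [0.3309 0.3127 0.169 ] bar [0.3143 0.3492 0.12  ] [0.3534 0.2693 0.12  ]
```

```bash
cat >> m.py <<'E'
print('======fit')
def fit(loc,W):
    loc=np.array(loc)/1000.;W=np.array(W)[:,:2];a=loc.mean(0);b=W.mean(0)
    H=(loc-a).T@(W-b);t=np.arctan2(H[0,1]-H[1,0],H[0,0]+H[1,1]);R=np.array([[np.cos(t),-np.sin(t)],[np.sin(t),np.cos(t)]])
    o=b-R@a;return np.degrees(t),o,R,((W-o)@R-loc)*1000
T=lambda x,y,z:onz('top',tv(x,y),z)
loc=[(97,105),(97,-85),(47,-230),(-3,-230),(0,17)]
W=[T(35,225,.11),T(412,62,.11),a1,a2,(L+Rr)/2]
t,o,R,e=fit(loc,W);print('viewer',t,o);print(e)
l=lambda p:((np.array(p)[:2]-o)@R*1000)
print('band',l(b),'L',l(L),'R',l(Rr),'line',l(l1),l(l2),'handle',l(onz('top',tv(599,133),.167)))
print('basefront',[l(onz('top',tv(*p),.01)) for p in [(145,488),(525,317)]])
for n,s_,t_ in [('band',sv(316,142),tv(387,289)),('handle',sv(562,137),tv(599,133)),('line far',sv(645,280),tv(631,87)),('traycorn',sv(758,315),tv(735,40)),('traycorn f',sv(728,372),tv(772,132)),('post',sp(156,85),tp(228,378)),('parkbarL',sp(85,178),tp(130,412)),('parkbarR',sp(298,242),tp(415,272))]:
    X=tri(s_,t_);print(n,X,l(X),np.round(proj('scene',X)[0]-s_,1),np.round(proj('top',X)[0]-t_,1))
loc=[(40,55),(40,-55),(-40,-55),(-40,55)]
W=[onz('top',tp(*p),.01) for p in [(117,255),(420,108),(525,328),(222,478)]]
t2,o2,R2,e2=fit(loc,W);print('park',t2,o2,e2)
l2_=lambda p:((np.array(p)[:2]-o2)@R2*1000)
print('post in park',l2_(onz('top',tp(228,378),.169)),l2_(onz('scene',sp(156,85),.169)),[l2_(onz('top',tp(*p),.126)) for p in [(192,325),(270,285),(308,375),(228,415)]])
E
python3 m.py | sed -n '/fit/,$p'
```

```text
======fit
viewer 23.3993308062104 [0.5443 0.1561]
[[ 0.9825  2.3859]
 [-1.2807  1.4647]
 [-1.4361 -1.7943]
 [ 1.154   0.7979]
 [ 0.5804 -2.8542]]
band [  1.7236 -26.2717] L [ 2.7258 98.0545] R [ -1.565 -69.763] line [  45.4236 -176.8507] [   0.5628 -177.0975] handle [  24.038  -137.1782]
basefront [array([-30.7919, 116.524 ]), array([-31.2037, -95.938 ])]
band [0.557  0.1321 0.14  ] [  2.1348 -27.0116] [-0.3  0. ] [ 0.2 -0.3]
handle [0.6208 0.0397 0.1646] [  24.0242 -137.1635] [ 0.2 -0. ] [-0.2  0.2]
line far [0.6568 0.0113 0.086 ] [  45.7557 -177.5501] [ 0. -0.] [-0.  0.]
traycorn [ 0.6781 -0.0385  0.086 ] [  45.4844 -231.6918] [ 0.4 -0.1] [-0.3  0.3]
traycorn f [ 0.6345 -0.0561  0.086 ] [  -1.4609 -230.511 ] [-0.2  0. ] [ 0.1 -0.2]
post [0.3323 0.3182 0.1659] [-130.1965  232.9733] [-0.3 -0. ] [ 0.2 -0.3]
parkbarL [0.3157 0.3535 0.1172] [-131.3742  271.9864] [-0.1 -0. ] [ 0.  -0.1]
parkbarR [0.3541 0.2723 0.1181] [-128.4405  182.269 ] [-0.3 -0. ] [ 0.2 -0.3]
park 24.932325822102268 [0.3354 0.3126] [[-1.4531 -2.3368]
 [-1.6423  2.2149]
 [ 1.731   2.2966]
 [ 1.3644 -2.1746]]
post in park [-0.7177  6.4012] [-4.0022  2.0293] [array([14.1098, 17.625 ]), array([14.5832, -6.755 ]), array([-12.6714,  -5.5536]), array([-12.8718,  19.2962])]
```

Call:
{"op": "drive_tool", "data": {"increments": [[[0, 0, 0], [-12, 16, 0], 0.6], [[0, 0, 0], [-24, 32, 0], 0.6], [[0, 0, 0], [-24, 32, 0], 0.6], [[0, 0, 0], [-24, 32, 0], 0.6], [[0, 0, 0], [-22, 29, 0], 0.6], [[0, 0, 0], [-12, 16, 0], 0.6], [[0, 0, -5], [0, 0, 0], 0.6], [[0, 0, -10], [0, 0, 0], 0.6], [[0, 0, -10], [0, 0, 0], 0.6], [[0, 0, -10], [0, 0, 0], 0.6], [[0, 0, -10], [0, 0, 0], 0.6], [[0, 0, -6], [0, 0, 0], 0.6], [[0, 0, 0], [0, 0, 0], 0.6], [[0, 0, 0], [0, 0, 0], 0.6]], "squeeze": 20}}

```text
time_s: 1.85
ee_pos: [0.3318, 0.3177, 0.2224]
eef_rot: [-3.142, 0.0, 2.0]
force: [0.3, 0.1, -0.7]
grip_width: 0.0565
```

```bash
cat > look.py <<'E'
import sys
from h import *
np.set_printoptions(precision=4,suppress=True)
tag=sys.argv[1]; 
o=ctrl.get_obs();print(o['time_s'],o['ee_pos'],np.degrees(o['eef_rot']),o['force'],o['grip_width'])
for n,arg in zip(('top','scene'),sys.argv[2:4]):
    if arg=='-':continue
    x,y,w,h,f=map(int,arg.split(','))
    im=cv2.cvtColor(ctrl.camera(n),cv2.COLOR_RGB2BGR);cv2.imwrite(f'pics/{tag}_{n}_full.png',im)
    cv2.imwrite(f'pics/{tag}_{n}.png',cv2.resize(im[y:y+h,x:x+w],None,fx=f,fy=f,interpolation=cv2.INTER_CUBIC))
E
python3 look.py a 205,225,120,90,6 140,100,120,150,4
```

```text
1.85 [0.3318 0.3177 0.2224] [-179.9998    0.0038  114.6139] [ 0.2639  0.1116 -0.7463] 0.05646680921581075
```

View pics/a_top.png

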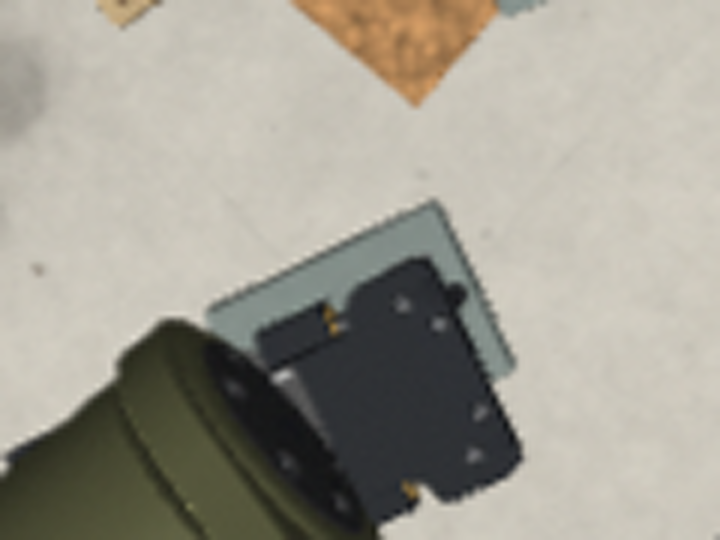

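View pics/a_scene.png

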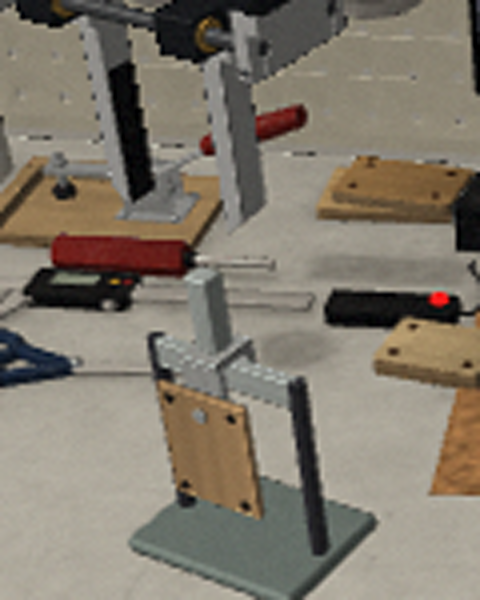

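Run:
```python
from h import *
print((proj('scene',[[.3318,.3177,.2054],[.332,.318,.169],[.332,.318,.126]])-[140,100])*4)
```

```text
[[188.52187883 206.2537043 ]
 [199.61803748 269.90098776]
 [211.98698694 341.93817908]]
```

The fingertips straddle the post: tips average (188,153) px and the post top is at (191,170) px. Both sit off their projections by the same small bias, so they are lined up. I'll go down and grip.

Call:
{"op": "drive_tool", "data": {"increments": [[[0, 0, 0], [0, 0, 15], 0.6], [[0, 0, 0], [0, 0, 25], 0.6], [[0, 0, 0], [0, 0, 22], 0.6], [[0, 0, 0], [0, 0, 11], 0.6], [[0, 0, 0], [0, 0, 0], 0.3], [[0, 0, 0], [0, 0, 0], 0], [[0, 0, 0], [0, 0, 0], 0], [[0, 0, 0], [0, 0, 0], 0], [[0, 0, 0], [0, 0, 0], 0], [[0, 0, 0], [0, 0, 0], 0]], "squeeze": 20}}

```text
time_s: 3.2
ee_pos: [0.3319, 0.3182, 0.1497]
eef_rot: [3.141, -0.0, 2.003]
force: [0.2, -1.1, 3.8]
grip_width: 0.014
```

```bash
python3 look.py b - 140,100,120,150,4
```

```text
3.2 [0.3319 0.3182 0.1497] [179.9759  -0.0023 114.7663] [ 0.2285 -1.0829  3.764 ] 0.0139572866563174
```

View pics/b_scene.png

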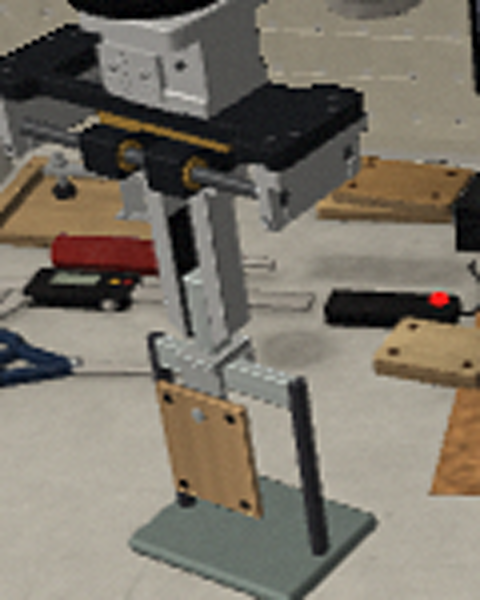

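Call:
{"op": "drive_tool", "data": {"increments": [[[0, 0, 0], [0, 0, -5], 0], [[0, 0, 0], [0, 0, -12], 0], [[0, 0, 0], [0, 0, -18], 0], [[0, 0, 0], [0, 0, -18], 0], [[0, 0, 0], [0, 0, -9], 0], [[0, 0, 1.8], [0, 0, 0], 0], [[0, 0, 0], [-8, 7, 0], 0], [[0, 0, 0], [-16, 13, 0], 0], [[0, 0, 0], [-24, 19, 0], 0], [[0, 0, 0], [-24, 19, 0], 0], [[0, 0, 0], [-24, 19, 0], 0], [[0, 0, 0], [-24, 19, 0], 0], [[0, 0, 0], [-20, 16, 0], 0], [[0, 0, 0], [-15, 13, 0], 0], [[0, 0, 0], [-8, 8, 0], 0], [[0, 0, 0], [0, 0, 0], 0], [[0, 0, 0], [0, 0, 0], 0]], "squeeze": 30}}

```text
time_s: 5.38
ee_pos: [0.5174, 0.2203, 0.2114]
eef_rot: [-3.141, -0.0, 1.972]
force: [-0.1, 0.3, -1.0]
grip_width: 0.0138
```

```bash
python3 look.py c 250,130,140,100,5 250,100,150,140,4
```

```text
5.375 [0.5174 0.2203 0.2114] [-179.9887   -0.0061  112.9997] [-0.0938  0.3347 -1.0242] 0.013830721671485576
```

View pics/c_top.png

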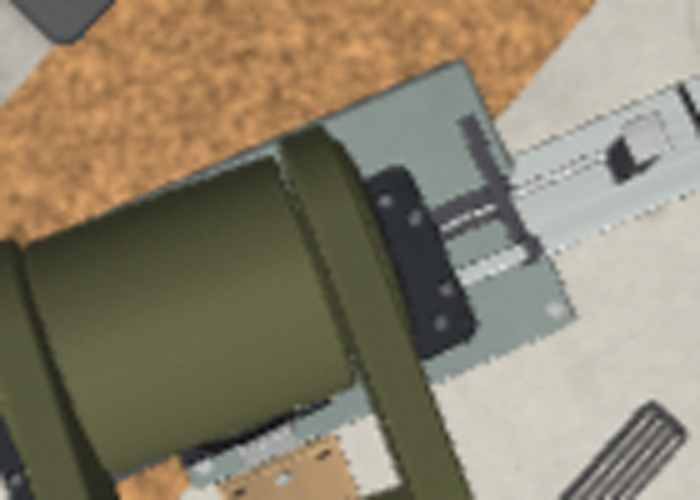

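View pics/c_scene.png

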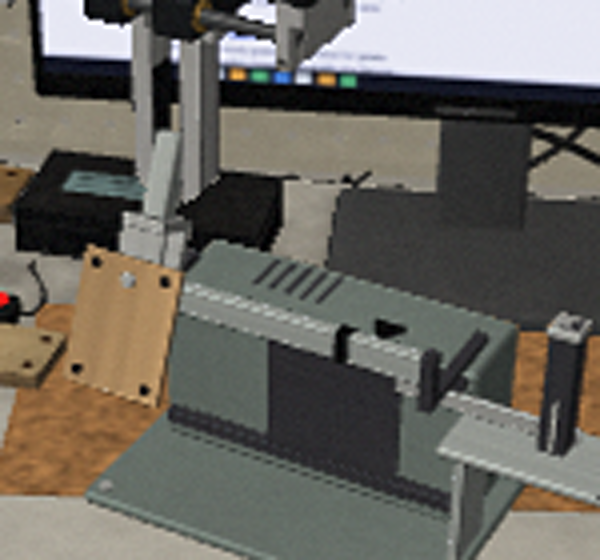

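```bash
cat > tilt.py <<'E'
from h import *
def side(n,p,tcp,yaw):
    nrm=np.array([np.cos(yaw),np.sin(yaw),0]); ax=np.array([np.sin(yaw),-np.cos(yaw),0])
    o,d=ray(n,p); X=o+d*((tcp-o)@nrm)/(d@nrm); return np.array([(X-tcp)@ax,X[2]-tcp[2]])*1000
E
python3 - <<'E'
from tilt import *
tcp=np.array([.5174,.2203,.2114]);yaw=np.radians(113)
f=lambda x,y:(250+x/4-.375,100+y/4-.375)
P={k:side('scene',f(*p),tcp,yaw) for k,p in dict(topmid=(130,272),botmid=(110,380),posttop=(168,132),plateT=(136,257),plateB=(112,389),tip=(175,195)).items()}
print(P)
for a,b in(('topmid','botmid'),('plateT','plateB')):
    d=P[a]-P[b];print(np.degrees(np.arctan2(d[0],d[1])),np.hypot(*d))
E
```

```text
{'topmid': array([-46.72125939, -40.32538933]), 'botmid': array([-69.15035572, -92.0195419 ]), 'posttop': array([-7.30957022, 19.58561321]), 'plateT': array([-40.7155532 , -34.79439634]), 'plateB': array([-67.74744931, -98.41025996]), 'tip': array([ -2.09228134, -18.3660547 ])}
23.45509244162797 56.35024198930523
23.02179513752804 69.12091948279033
```

The hanger is tilted about 23° in the jaws, with the plate's bottom toward the robot and the post top leaning toward the box. I'll look closer before going on.

Run:
```python
import cv2
im=cv2.imread('pics/c_scene_full.png');cv2.imwrite('pics/c2.png',cv2.resize(im[105:205,258:318],None,fx=6,fy=6,interpolation=cv2.INTER_CUBIC)[:600])
im=cv2.imread('pics/b_scene_full.png');cv2.imwrite('pics/b2.png',cv2.resize(im[130:230,165:245],None,fx=6,fy=6,interpolation=cv2.INTER_CUBIC))
```

```text
(no output)
```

View pics/c2.png

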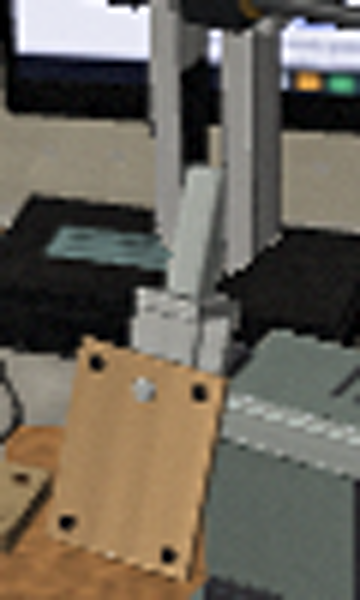

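View pics/b2.png

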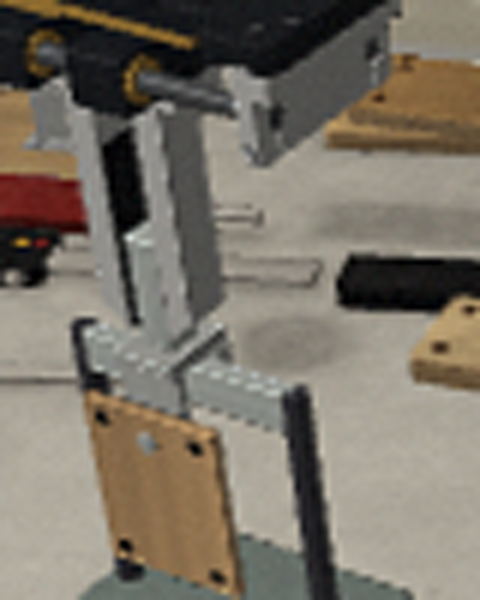

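Call:
{"op": "drive_tool", "data": {"increments": [[[0, 0, 0], [0, 0, -10], 0], [[-4, 0, 0], [0, 0, 0], 0], [[-7, 0, 0], [0, 0, 0], 0], [[-7, 0, 0], [0, 0, 0], 0], [[-4, 0, 0], [0, 0, 0], 0], [[0, 0, 0], [0, 0, 0], 0], [[0, 0, 0], [0, 0, 0], 0]], "squeeze": 30}}

```text
time_s: 6.35
ee_pos: [0.5181, 0.2201, 0.2221]
eef_rot: [2.758, 0.0, 1.972]
force: [-0.3, 0.2, -1.5]
grip_width: 0.0133
```

```bash
python3 look.py d 250,130,140,100,5 245,90,110,130,5
python3 - <<'E'
import cv2
im=cv2.imread('pics/d_scene.png');cv2.imwrite('pics/d_scene.png',im[:600,:540])
E
```

```text
6.35 [0.5181 0.2201 0.2221] [158.0384   0.0035 112.9779] [-0.3371  0.2173 -1.4742] 0.01332155212889704
```

View pics/d_scene.png

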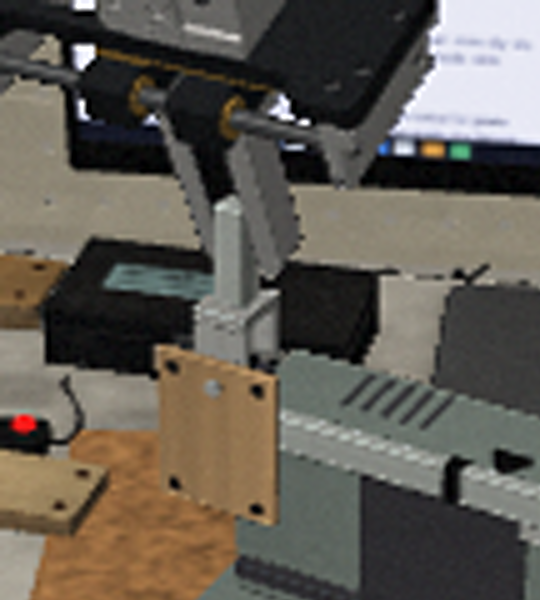

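View pics/d_top.png

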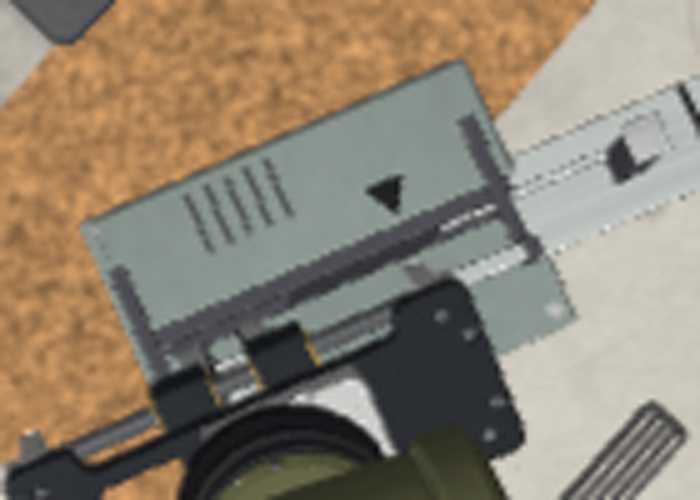

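Run:
```python
from tilt import *
np.set_printoptions(precision=1,suppress=True)
tcp=np.array([.5181,.2201,.2221]);yaw=np.radians(113)
f=lambda x,y:(245+x/5-.4,90+y/5-.4)
for k,p in dict(posttop=(229,207),plateT=(218,361),plateB=(218,505),screw=(212,387),hT=(215,380),hB=(216,496)).items(): print(k,side('scene',f(*p),tcp,yaw))
# rail at hook y on that side plane: intersect scene rail top line
o,d=ray('top',(0,0)),0
L=np.array([.5079,.2471,.14]);R=np.array([.5706,.0914,.14]);n=np.array([np.cos(yaw),np.sin(yaw),0]);ax=np.array([np.sin(yaw),-np.cos(yaw),0])
s=((tcp-L)@n)/((R-L)@n);X=L+s*(R-L);print('rail rel',(X-tcp)@ax*1000,(X-tcp)[2]*1000)
o=onz('scene',(245+282/5-.4,90+412/5-.4),.14);print('rail scene pt near plate edge',(o-tcp)@ax*1000,(o-tcp)@n*1000)
o=onz('scene',(245+440/5-.4,90+462/5-.4),.14);print('rail scene pt',(o-tcp)@ax*1000,(o-tcp)@n*1000)
```

```text
posttop [-13.   14.9]
plateT [-24.7 -49.2]
plateB [ -28.3 -117.4]
screw [-29.9 -58.7]
hT [-27.4 -56.7]
hB [ -29.6 -112. ]
rail rel 0.6242348734251668 -82.09999999999998
rail scene pt near plate edge -0.20018062815014434 -15.28229534956865
rail scene pt -2.3175915945594374 -90.17578790864412
```

Call:
{"op": "drive_tool", "data": {"increments": [[[0, 0, 0], [0, 4.6, 1.9], 0], [[0, 0, 0], [0, 4.7, 1.9], 0], [[0, 0, 0], [0, -2.8, 7], 0], [[0, 0, 0], [0, -2.8, 7], 0], [[0, 0, 0], [0, 0, 0], 0]], "squeeze": 30}}

```text
time_s: 7.08
ee_pos: [0.5267, 0.2238, 0.2053]
eef_rot: [2.759, -0.0, 1.972]
force: [0.2, -1.1, -1.6]
grip_width: 0.0136
```

```bash
python3 look.py e 250,130,100,80,7 255,100,90,100,6
```

```text
7.075 [0.5267 0.2238 0.2053] [158.091   -0.0051 112.9732] [ 0.1933 -1.0987 -1.6193] 0.013558021084222448
```

View pics/e_scene.png

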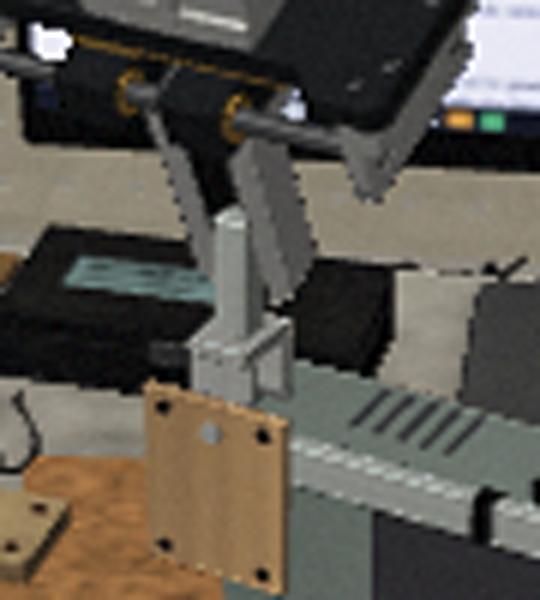

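View pics/e_top.png

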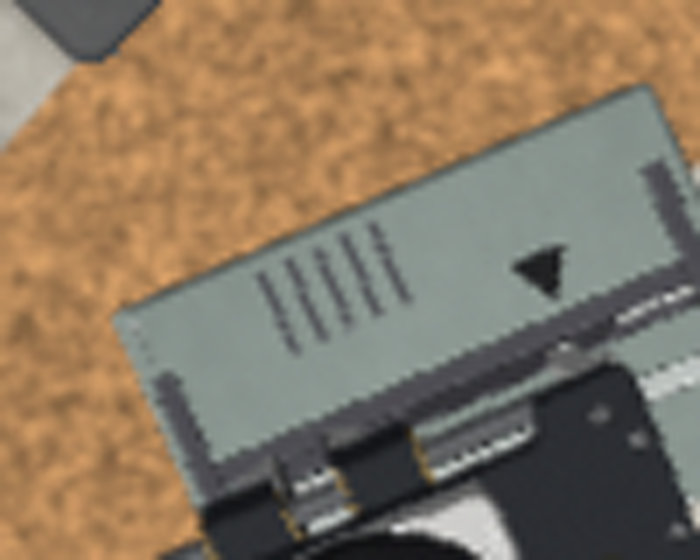

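Run:
```python
from tilt import *
np.set_printoptions(precision=1,suppress=True)
tcp=np.array([.5267,.2238,.2053]);yaw=np.radians(113);n=np.array([np.cos(yaw),np.sin(yaw),0]);ax=np.array([np.sin(yaw),-np.cos(yaw),0])
L=np.array([.5079,.2471,.14]);R=np.array([.5706,.0914,.14])
g=lambda X:(proj('scene',X)-[255,100]+.4)*6
for k in(-12,0):
    s=((tcp+k/1000*n-L)@n)/((R-L)@n);X=L+s*(R-L);print(k,'rail rel tcp x',(X-tcp)@ax*1000)
    print('rail top centre/front/back px',g([X,X-.004*ax,X+.004*ax]))
    for dx in(-15,-9,0,9,15):
        for dz in (0,.032): print(dx,dz,g([X+ax*dx/1000+[0,0,dz]])[0],end='')
        print()
f=lambda x,y:(255+x/6-.4,100+y/6-.4)
for k,p,off in (('post',(231,215),0),('plateBmid',(218,568),0),('plateTmid',(218,398),0),('plateBR',(287,592),-28),('plateTR',(290,424),-28),('saddle front R',(228,358),-12),('saddle back R',(292,318),-12),('plateBL',(147,545),28),('plateTL',(147,383),28)):
    print(k,side('scene',f(*p),tcp+n*off/1000,yaw))
# check rail position in scene: predicted rail top front edge at image x=400
for s in(.3,.6,.72): print(g([L+s*(R-L)-.004*ax]))
```

```text
-12 rail rel tcp x -8.96014312640165
rail top centre/front/back px [[271.  431.1]
 [265.2 436.5]
 [276.7 425.9]]
-15 0 [249.1 451.2]-15 0.032 [247.5 371.1]
-9 0 [257.9 443.1]-9 0.032 [256.5 363.2]
0 0 [271.  431.1]0 0.032 [269.8 351.5]
9 0 [283.8 419.3]9 0.032 [282.9 340. ]
15 0 [292.3 411.5]15 0.032 [291.5 332.4]
0 rail rel tcp x -8.73696432951157
rail top centre/front/back px [[241.6 422.1]
 [235.8 427.3]
 [247.4 416.8]]
-15 0 [219.6 441.9]-15 0.032 [217.3 362. ]
-9 0 [228.4 433.9]-9 0.032 [226.4 354.2]
0 0 [241.6 422.1]0 0.032 [239.8 342.7]
9 0 [254.6 410.3]9 0.032 [253.1 331.3]
15 0 [263.2 402.6]15 0.032 [261.8 323.8]
post [-12.6  17.5]
plateBmid [ -27.1 -116.3]
plateTmid [-24.  -47.4]
plateBR [ -26.7 -117.4]
plateTR [-23.3 -49.8]
saddle front R [-36.3 -21.9]
saddle back R [  6.5 -27.8]
plateBL [ -29.8 -114. ]
plateTL [-25.1 -49. ]
[[288.8 443.8]]
[[416.5 483.4]]
[[469.1 499.8]]
```

Call:
{"op": "drive_tool", "data": {"increments": [[[0, 0, 0], [0, -2.6, 6.5], 0], [[0, 0, 0], [0, -3, 7.4], 0], [[0, 0, 0], [0, -3, 7.4], 0], [[0, 0, 0], [0, -2.2, 5.6], 0], [[0, 0, 0], [0, 0, 0], 0]], "squeeze": 30}}

```text
time_s: 7.8
ee_pos: [0.527, 0.2238, 0.1767]
eef_rot: [2.759, -0.0, 1.972]
force: [-0.3, 0.0, -0.6]
grip_width: 0.014
```

```bash
python3 look.py f - 255,100,90,100,6
```

```text
7.8 [0.527  0.2238 0.1767] [158.0529  -0.0044 112.9687] [-0.2509  0.0117 -0.6042] 0.014031350656038501
```

View pics/f_scene.png

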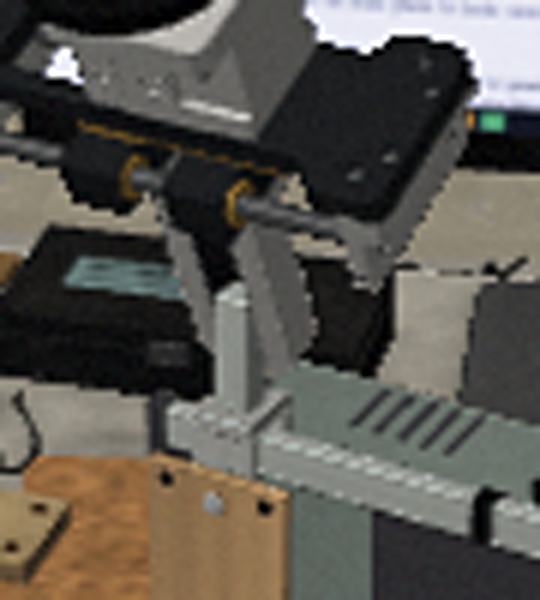

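The saddle is over the rail and its lip is behind it. I'll lower the last few millimetres.

Call:
{"op": "drive_tool", "data": {"increments": [[[0, 0, 0], [0, -0.8, 1.9], 0], [[0, 0, 0], [0, -0.8, 1.9], 0], [[0, 0, 0], [0, 0, 0], 0]]}}

```text
time_s: 8.22
ee_pos: [0.5271, 0.2239, 0.1731]
eef_rot: [2.758, -0.0, 1.972]
force: [-0.5, 0.2, -1.3]
grip_width: 0.0135
```

Call:
{"op": "drive_tool", "data": {"increments": [[[0, 0, 0], [0, -0.5, 1.2], 0], [[0, 0, 0], [0, -0.5, 1.2], 0], [[0, 0, 0], [0, 0, 0], 0]]}}

```text
time_s: 8.6
ee_pos: [0.5279, 0.2242, 0.1727]
eef_rot: [2.754, 0.0, 1.972]
force: [-5.0, -1.5, 13.3]
grip_width: 0.0135
```

```bash
python3 look.py g - 255,100,90,100,6
```

```text
8.6 [0.5279 0.2242 0.1727] [157.7903   0.0099 112.973 ] [-4.9945 -1.485  13.3234] 0.01347388121192905
```

View pics/g_scene.png

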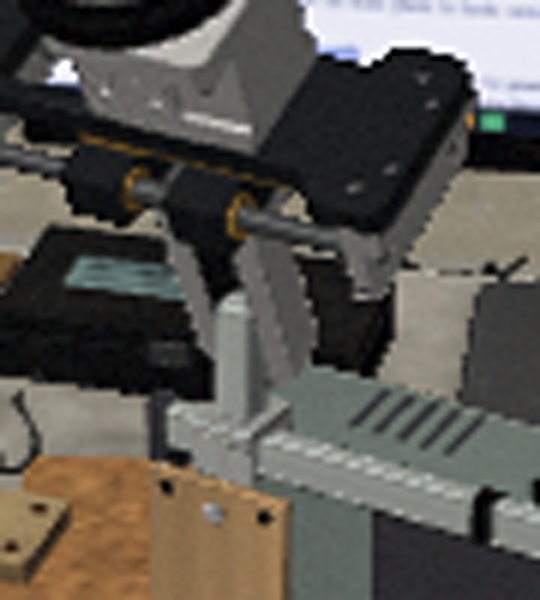

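Call:
{"op": "drive_tool", "data": {"increments": [[[0, 0, 0], [0, 0.8, -2], 0], [[0, 0, 0], [0, 0, 0], 0.3], [[0, 0, 0], [0, 0, 0], 0.6], [[0, 0, 0], [0, 0, 0], 0.6], [[0, 0, 0], [0, 0, -15], 0.6], [[0, 0, 0], [0, 0, -30], 0.6], [[0, 0, 0], [0, 0, -25], 0.6], [[5, 0, 0], [0, 0, 0], 0.6], [[8, 0, 0], [0, 0, 0], 0.6], [[6, 0, 0], [0, 0, 0], 0.6], [[3, 0, 0], [0, 0, 0], 0.6], [[0, 0, 0], [0, 0, 0], 0.6]]}}

```text
time_s: 10.15
ee_pos: [0.5031, 0.2137, 0.2381]
eef_rot: [3.141, 0.0, 1.972]
force: [0.1, -0.4, 0.2]
grip_width: 0.0564
```

```bash
python3 look.py i 250,130,140,100,5 255,100,90,100,6
```

```text
10.15 [0.5031 0.2137 0.2381] [179.9723   0.0005 112.9692] [ 0.0966 -0.4057  0.1505] 0.05644796007413227
```

View pics/i_scene.png

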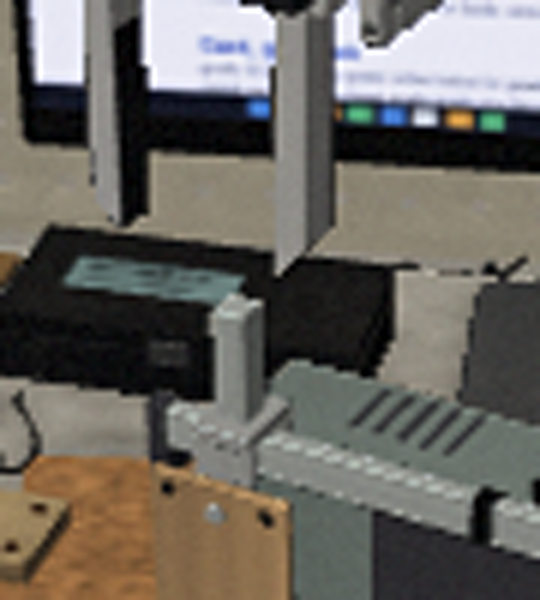

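View pics/i_top.png

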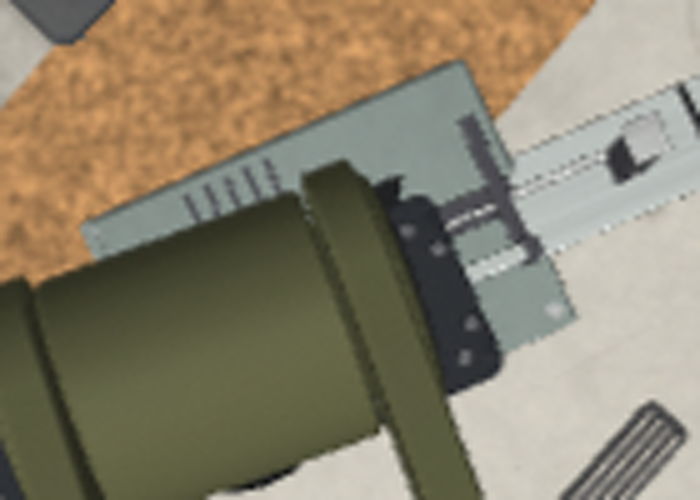

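Run:
```python
from tilt import *
np.set_printoptions(precision=4,suppress=True)
yaw=np.radians(113);n=np.array([np.cos(yaw),np.sin(yaw),0]);ax=np.array([np.sin(yaw),-np.cos(yaw),0])
L=np.array([.5079,.2471,.14]);R=np.array([.5706,.0914,.14]);M=(L+R)/2
for z in(.189,.186):
    X=onz('scene',(255+238/6-.4,100+303/6-.4),z);print(X,'perp to rail',(X-M)@ax*1000,'along',(X-M)@n*1000)
# fingertips: left tip centre ~ (118,215)?, right tip (300,262)
tcp=np.array([.5031,.2137,.2381])
tips=[tcp+n*s*.0282+ax*e*.008-[0,0,.017] for s in(1,-1) for e in(-1,1)]
print((proj('scene',tips)-[255,100]+.4)*6)
Y=[.5270,.2238]; print(((np.array(Y)-M[:2])@ax[:2])*1000,((np.array(Y)-M[:2])@n[:2])*1000)
```

```text
[0.5169 0.2185 0.189 ] perp to rail -1.357791585285637 along 54.05260887222938
[0.52   0.2228 0.186 ] perp to rail 3.234622844510711 along 56.840203890549006
[[125.3703 226.0689]
 [151.1197 206.6068]
 [272.9796 265.8781]
 [297.4561 245.4462]]
10.038198604297513 54.99999607982423
```

Call:
{"op": "drive_tool", "data": {"increments": [[[0, 0, 0], [0, 8, 0], 0.6], [[0, 0, 0], [0, 8, 0], 0.6], [[0, 0, 0], [0, 0, 20], 0.6], [[0, 0, 0], [0, 0, 25], 0.6], [[0, 0, 0], [0, 0, 17], 0.6], [[0, 0, 0], [0, 0, 7], 0.5], [[0, 0, 0], [0, 0, 0], 0.35], [[0, 0, 0], [0, 0, 0], 0.35]]}}

```text
time_s: 11.25
ee_pos: [0.518, 0.22, 0.1695]
eef_rot: [3.14, 0.0, 1.972]
force: [-0.0, -0.0, -0.3]
grip_width: 0.0336
```

```bash
python3 look.py j - 265,105,60,90,6
```

```text
11.25 [0.518  0.22   0.1695] [179.9272   0.0056 112.9725] [-0.0239 -0.0001 -0.3304] 0.03363021167253746
```

View pics/j_scene.png

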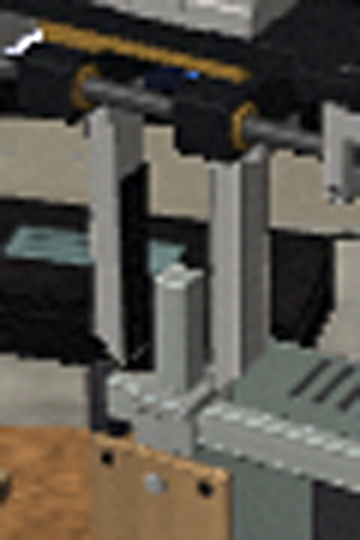

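Call:
{"op": "drive_tool", "data": {"increments": [[[0, 0, 0], [0, -1.5, 0], 0.35], [[0, 0, 0], [0, 0, 0], 0.2], [[0, 0, 0], [0, 0, 0], 0], [[0, 0, 0], [0, 0, 0], 0], [[0, 0, 0], [0, 0, 0], 0]], "squeeze": 15}}

```text
time_s: 11.92
ee_pos: [0.5163, 0.2193, 0.1688]
eef_rot: [3.142, -0.0, 1.972]
force: [-0.2, 0.4, 1.0]
grip_width: 0.0138
```

```bash
python3 look.py k - 265,105,90,90,6
```

```text
11.925 [0.5163 0.2193 0.1688] [179.9949  -0.0011 112.9701] [-0.1842  0.4031  0.957 ] 0.013845966092934566
```

View pics/k_scene.png

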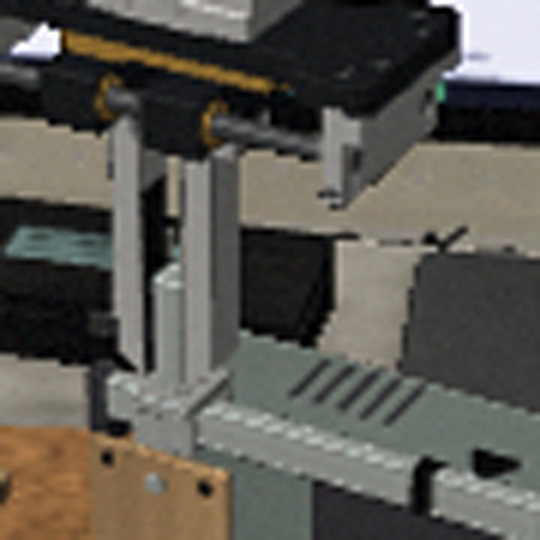

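Call:
{"op": "drive_tool", "data": {"increments": [[[0, 0, 0], [-4, 0, 0], 0], [[0, 0, 0], [-8, 0, 0], 0], [[0, 0, 0], [-8, 0, 0], 0], [[0, 0, 0], [-8, 0, 0], 0], [[0, 0, 0], [-8, 0, 0], 0], [[0, 0, 0], [-4, 0, 0], 0], [[0, 0, 0], [0, 0, 0], 0]]}}

```text
time_s: 12.85
ee_pos: [0.5322, 0.1819, 0.1687]
eef_rot: [3.141, 0.001, 1.971]
force: [1.4, -3.2, 2.6]
grip_width: 0.0135
```

```bash
python3 look.py l - 265,105,100,90,6
```

```text
12.85 [0.5322 0.1819 0.1687] [179.9902   0.049  112.9462] [ 1.3515 -3.24    2.5858] 0.01349555636488426
```

View pics/l_scene.png

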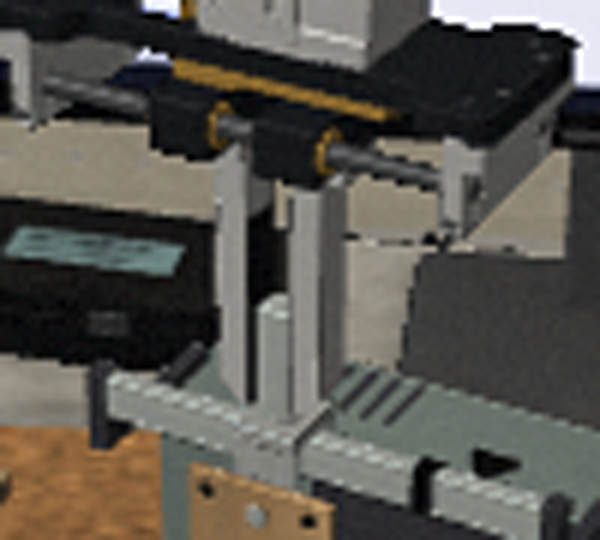

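Call:
{"op": "drive_tool", "data": {"increments": [[[0, 0, 0], [-4, 0, 0], 0], [[0, 0, 0], [-8, 0, 0], 0], [[0, 0, 0], [-8, 0, 0], 0], [[0, 0, 0], [-8, 0, 0], 0], [[0, 0, 0], [-8, 0, 0], 0], [[0, 0, 0], [-6, 0, 0], 0], [[0, 0, 0], [0, 0, 0], 0]]}}

```text
time_s: 13.78
ee_pos: [0.5487, 0.1429, 0.1687]
eef_rot: [3.141, 0.001, 1.971]
force: [1.9, -3.7, 4.4]
grip_width: 0.0136
```

```bash
python3 look.py m 300,140,100,80,7 300,125,80,80,7
```

```text
13.775 [0.5487 0.1429 0.1687] [179.9913   0.0681 112.9365] [ 1.8751 -3.6905  4.4463] 0.01362897097419445
```

View pics/m_scene.png

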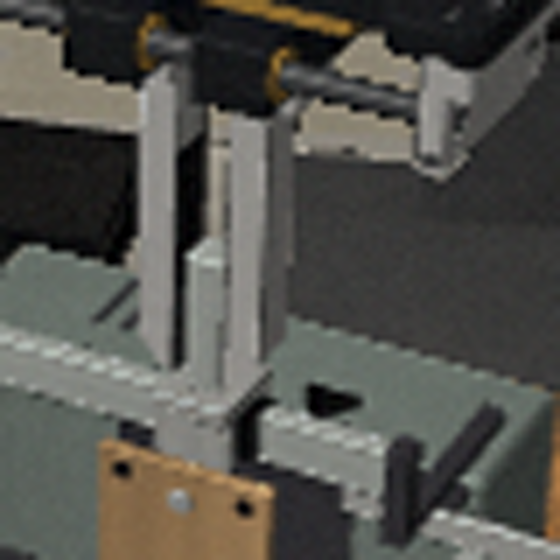

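View pics/m_top.png

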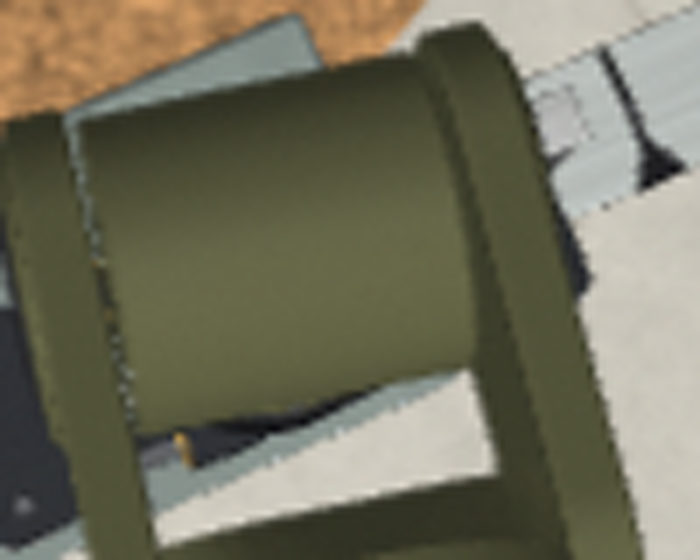

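```bash
cat > al.py <<'E'
from tilt import *
np.set_printoptions(precision=1,suppress=True)
yaw=np.radians(113);n=np.array([np.cos(yaw),np.sin(yaw),0]);ax=np.array([np.sin(yaw),-np.cos(yaw),0])
M=np.array([.53925,.16925,.14])
def atx(p,x,cam='scene'):  # vertical plane at viewer x (mm) -> along, z-140
    o,d=ray(cam,p);q=M+ax*x/1000;X=o+d*((q-o)@ax)/(d@ax);return (X-M)@n*1000,(X[2]-.14)*1000
E
python3 - <<'E'
from al import *
f=lambda x,y:(300+x/7-.43,125+y/7-.43)
sv=lambda x,y:(265+x/4.4-.39,150+y/4.4-.39)
print('screw',atx(f(179,500),-18))
print('holes',atx(f(121,468),-18),atx(f(245,507),-18))
print('plate top corners',atx(f(99,440),-18),atx(f(274,490),-18))
print('band front edges',atx(sv(304,160),-4),atx(sv(318,165),-4), 'top',onz('scene',sv(317,141),.14))
print('band front new right edge',atx(f(261,425),-4))
E
```

```text
screw (np.float64(-27.027452163877694), np.float64(-27.406734710320514))
holes (np.float64(-7.814087311093843), np.float64(-22.48699676562915)) (np.float64(-48.32968568547636), np.float64(-22.678506045110236))
plate top corners (np.float64(-0.4524039151626622), np.float64(-15.028128314484412)) (np.float64(-57.272016305493835), np.float64(-13.74011784170115))
band front edges (np.float64(-38.86560138250001), np.float64(-7.220852804294409)) (np.float64(-46.06269795146954), np.float64(-7.655475227976716)) top [0.6 0.1 0.1]
band front new right edge (np.float64(-45.84607796018999), np.float64(-3.3056518802492274))
```

Run:
```python
import cv2
im=cv2.imread('pics/scene0.png');cv2.imwrite('pics/band.png',cv2.resize(im[165:205,310:370],None,fx=12,fy=12,interpolation=cv2.INTER_CUBIC))
im=cv2.imread('pics/top0.png');cv2.imwrite('pics/bandt.png',cv2.resize(im[165:205,310:370],None,fx=12,fy=12,interpolation=cv2.INTER_CUBIC))
```

```text
(no output)
```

View pics/band.png

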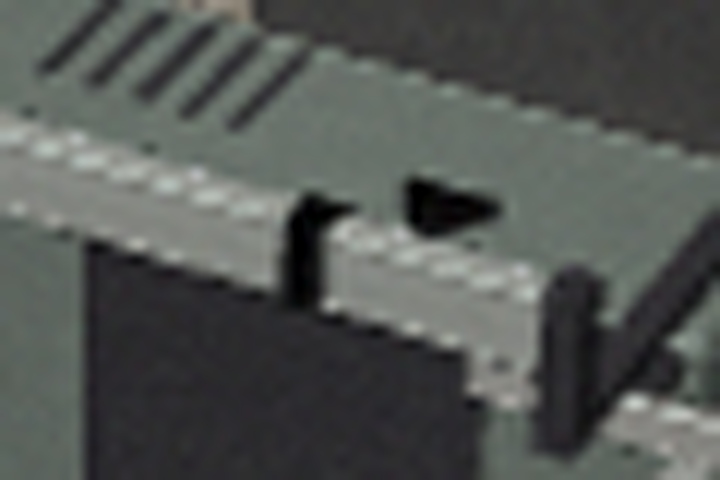

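View pics/bandt.png

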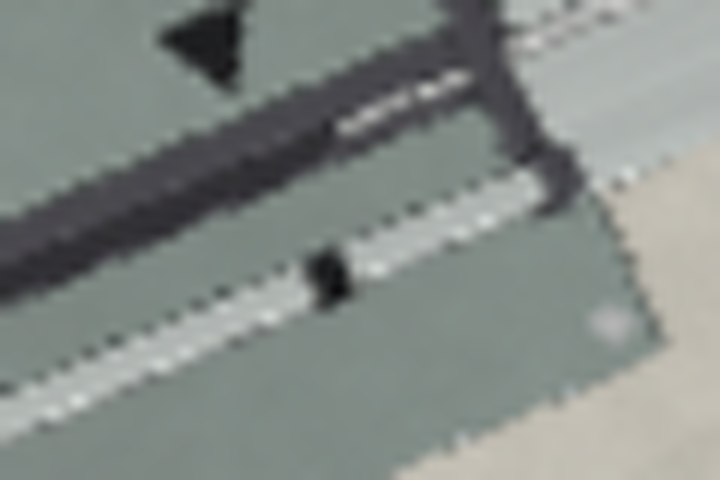

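Run:
```python
from al import *
g=lambda x,y:(310+x/12-.46,165+y/12-.46)
for r in(250,290):print(atx(g(285,r),-4),atx(g(322,r),-4))
print(atx(g(283,240),-4),atx(g(545,305),-4),atx(g(545,352),-4))
X=onz('top',g(328,277),.14);print('top band',(X-M)@n*1000,(X-M)@ax*1000)
X=onz('top',g(555,180),.14);print('top rail end',(X-M)@n*1000,(X-M)@ax*1000)
```

```text
(np.float64(-37.899439866585496), np.float64(-6.074089920327652)) (np.float64(-44.78207483547081), np.float64(-3.8625696685664623))
(np.float64(-38.1495293883847), np.float64(-14.12122322029652)) (np.float64(-45.06363202952746), np.float64(-11.865761124535412))
(np.float64(-37.46404650946052), np.float64(-4.193638820206069)) (np.float64(-85.71979064313908), np.float64(-1.5837250651220547)) (np.float64(-86.26807800106567), np.float64(-10.810894119660297))
top band -39.91796273369562 1.0722248843230782
top rail end -86.27941191927529 0.4893466605283307
```

Call:
{"op": "drive_tool", "data": {"increments": [[[0, 0, 0], [-5, 0, 0], 0], [[0, 0, 0], [-5, 0, 0], 0], [[0, 0, 0], [-3, 0, 0], 0], [[0, 0, 0], [0, 0, 0], 0], [[0, 0, 0], [0, 0, 0], 0]]}}

```text
time_s: 14.5
ee_pos: [0.5533, 0.1321, 0.1687]
eef_rot: [3.141, -0.0, 1.972]
force: [-0.3, 0.3, 6.1]
grip_width: 0.0139
```

```bash
python3 look.py n - 300,125,80,80,7
```

```text
14.5 [0.5533 0.1321 0.1687] [179.9931  -0.0167 112.9866] [-0.2733  0.3452  6.0876] 0.013874439162232929
```

View pics/n_scene.png

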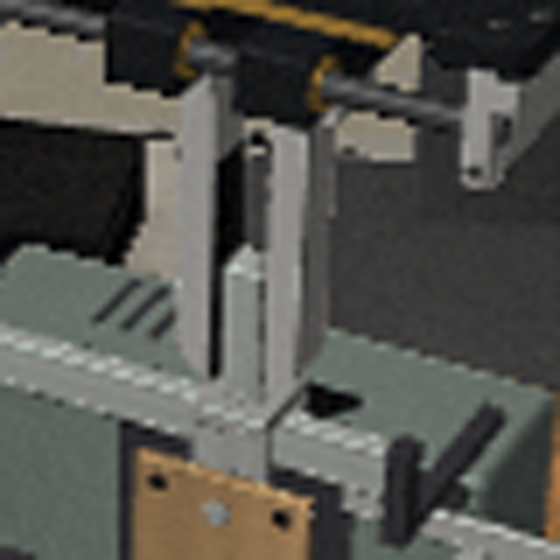

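Run:
```python
from al import *
f=lambda x,y:(300+x/7-.43,125+y/7-.43)
print('screw',atx(f(215,513),-18))
print('holes',atx(f(157,481),-18),atx(f(282,518),-18))
print('plate top corners',atx(f(135,449),-18),atx(f(312,499),-18))
```

```text
screw (np.float64(-38.79470586025317), np.float64(-28.027248032806984))
holes (np.float64(-19.723251166202296), np.float64(-23.132283467737878)) (np.float64(-60.156423096148714), np.float64(-22.514456280050666))
plate top corners (np.float64(-12.360574076922912), np.float64(-14.309691892902876)) (np.float64(-69.22646438742925), np.float64(-12.836852000214671))
```

Call:
{"op": "drive_tool", "data": {"increments": [[[0, 0, 0], [-0.8, 0, -0.3], 0], [[0, 0, 0], [0, 0, 0], 0], [[0, 0, 0], [0, 0, 0], 0.25], [[0, 0, 0], [0, 0, 0], 0.5], [[0, 0, 0], [0, 0, 0], 0.5], [[0, 0, 0], [0, 0, -10], 0.5], [[0, 0, 0], [0, 0, -30], 0.5], [[0, 0, 0], [0, 0, -30], 0.5], [[0, 0, 0], [0, 0, -10], 0.5], [[0, 0, 0], [-25, 0, 0], 0.5], [[0, 0, 0], [-40, 0, 0], 0.5], [[0, 0, 0], [-40, 0, 0], 0.5], [[0, 0, 0], [0, 0, 0], 0.5]]}}

```text
time_s: 16.18
ee_pos: [0.595, 0.0323, 0.248]
eef_rot: [-3.14, -0.0, 1.969]
force: [-0.3, 0.8, 0.0]
grip_width: 0.0468
```

```bash
python3 look.py o 280,130,140,80,5 300,125,100,80,7
```

```text
16.175 [0.595  0.0323 0.248 ] [-179.9252   -0.0197  112.8066] [-0.2829  0.8021  0.0426] 0.04681821162820817
```

View pics/o_scene.png

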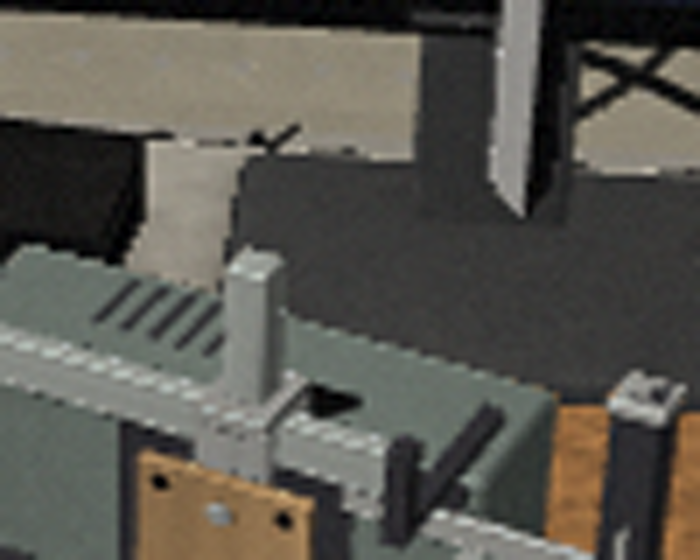

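View pics/o_top.png

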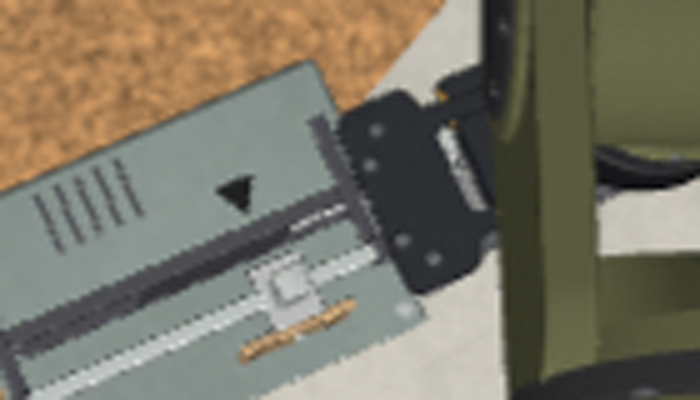

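Run:
```python
import cv2
im=cv2.imread('pics/o_top_full.png');cv2.imwrite('pics/o2.png',cv2.resize(im[172:212,315:365],None,fx=14,fy=14,interpolation=cv2.INTER_CUBIC))
```

```text
(no output)
```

View pics/o2.png

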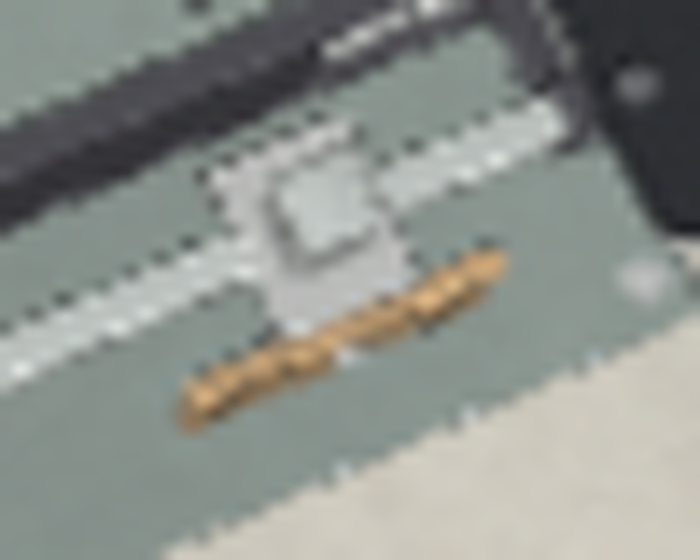

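Run:
```python
from al import *
g=lambda x,y:(315+x/14-.46,172+y/14-.46)
def r(k,p,z):
    X=onz('top',g(*p),z);print(k,(X-M)@n*1000,(X-M)@ax*1000)
for p in((212,178),(352,122),(412,275),(285,330)): r('sad',p,.146)
r('post',(330,205),.189)
for p in((188,403),(503,258)): r('plate',p,.125)
f=lambda x,y:(300+x/7-.43,125+y/7-.43)
print('screw',atx(f(219,514),-18));print('holes',atx(f(160,482),-18),atx(f(285,519),-18));print('corners',atx(f(138,450),-18),atx(f(315,499),-18))
```

```text
sad -27.80925251746155 14.03483068838758
sad -51.883661161996216 13.181972689181993
sad -50.62536764435659 -13.040761594116102
sad -28.539600077150883 -12.858870597081927
post -39.38342535738724 -0.665794965203255
plate -10.815929958773124 -16.143768830518308
plate -67.38188936908465 -15.334569664854204
screw (np.float64(-40.091449755352926), np.float64(-27.940117512282868))
holes (np.float64(-20.710443829164014), np.float64(-23.156536661905868)) (np.float64(-61.111718646812236), np.float64(-22.538537310624164))
corners (np.float64(-13.348343425679824), np.float64(-14.337287269226673)) (np.float64(-70.15353483623704), np.float64(-12.524550570892966))
```

The sample is released and centred on the band within about 0.6 mm: top view −39.5 against a band at −40.2, scene view −40.9 against −41.4. It hangs straight. Next is the handle.

Call:
{"op": "drive_tool", "data": {"increments": [[[0, 0, 0], [-1.3, 8, 0], 0.5], [[0, 0, 0], [-2, 12, 0], 0.5], [[0, 0, 0], [0, 5.7, 0], 0.5], [[0, 0, 0], [0, 0, 20], 0.5], [[0, 0, 0], [0, 0, 20], 0.5], [[0, 0, 0], [0, 0, 10], 0.5], [[0, 0, 0], [0, 0, 0], 0.5]]}}

```text
time_s: 17.15
ee_pos: [0.6195, 0.0417, 0.1987]
eef_rot: [-3.141, -0.0, 1.972]
force: [0.2, 1.0, 0.1]
grip_width: 0.0472
```

```bash
python3 look.py p - 355,110,80,100,6
```

```text
17.15 [0.6195 0.0417 0.1987] [-179.9575   -0.0177  112.9898] [0.1908 1.0041 0.0689] 0.0471738175287401
```

View pics/p_scene.png

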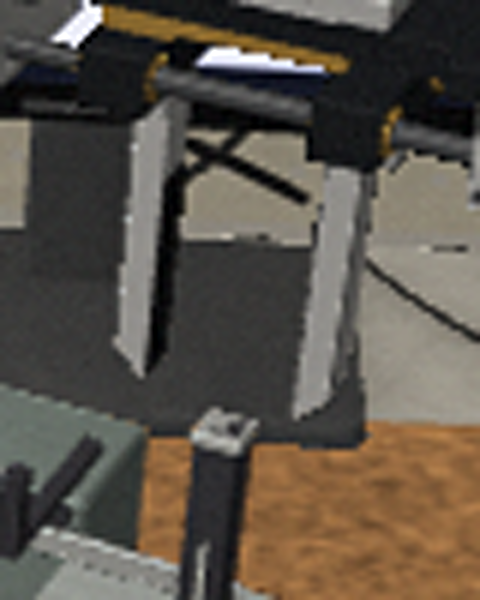

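Call:
{"op": "drive_tool", "data": {"increments": [[[0, 0, 0], [-2, 0, 20], 0.5], [[0, 0, 0], [0, 0, 22], 0.5], [[0, 0, 0], [0, 0, 16], 0.5], [[0, 0, 0], [0, 0, 0], 0.25], [[0, 0, 0], [0, 0, 0], 0], [[0, 0, 0], [0, 0, 0], 0], [[0, 0, 0], [0, 0, 0], 0]], "squeeze": 30}}

```text
time_s: 18.08
ee_pos: [0.6206, 0.0398, 0.1417]
eef_rot: [3.141, -0.0, 1.972]
force: [-1.7, 1.8, 4.2]
grip_width: 0.0157
```

```bash
python3 look.py q 350,120,90,70,7 355,120,90,100,6
```

```text
18.075 [0.6206 0.0398 0.1417] [179.9418  -0.0042 112.9753] [-1.7011  1.8121  4.2464] 0.01573734879598612
```

View pics/q_scene.png

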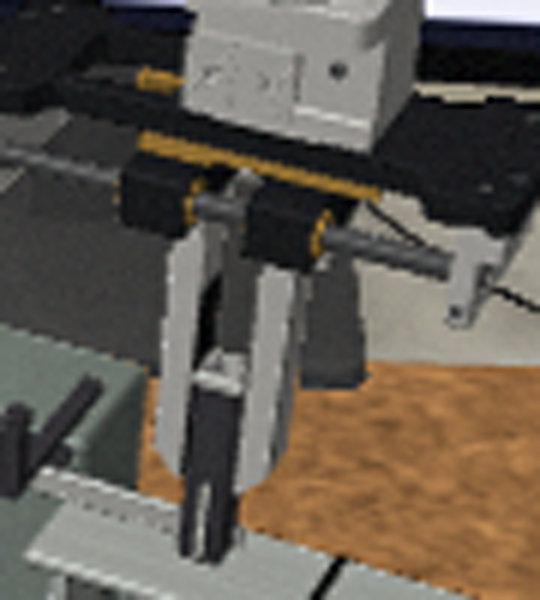

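View pics/q_top.png

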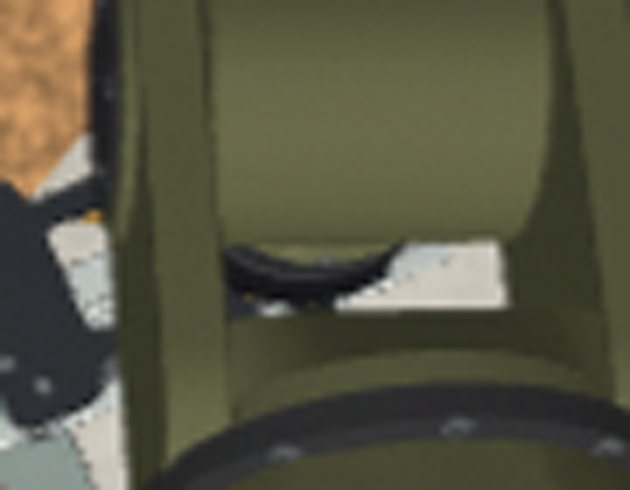

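Call:
{"op": "drive_tool", "data": {"increments": [[[0, 0, 0], [0, 0, 0], 0], [[0, 0, 0], [-4, 0, 0], 0], [[0, 0, 0], [-7, 0, 0], 0], [[0, 0, 0], [-7, 0, 0], 0], [[0, 0, 0], [-7, 0, 0], 0], [[0, 0, 0], [-7, 0, 0], 0], [[0, 0, 0], [-4, 0, 0], 0], [[0, 0, 0], [0, 0, 0], 0], [[0, 0, 0], [0, 0, 0], 0]], "squeeze": 45}}

```text
time_s: 19.3
ee_pos: [0.6345, 0.007, 0.1417]
eef_rot: [3.141, -0.0, 1.972]
force: [-3.7, 4.7, 6.1]
grip_width: 0.0157
```

```bash
python3 look.py r 350,120,90,70,7 355,150,90,70,8
python3 - <<'E'
from al import *
X=ctrl.get_obs()['ee_pos'];print((X-M)@n*1000,(X-M)@ax*1000)
E
```

```text
19.3 [0.6345 0.007  0.1417] [179.9513  -0.0255 112.9851] [-3.7274  4.6971  6.0879] 0.015664516969224922
-186.54760366834395 24.29674051279407
```

View pics/r_scene.png

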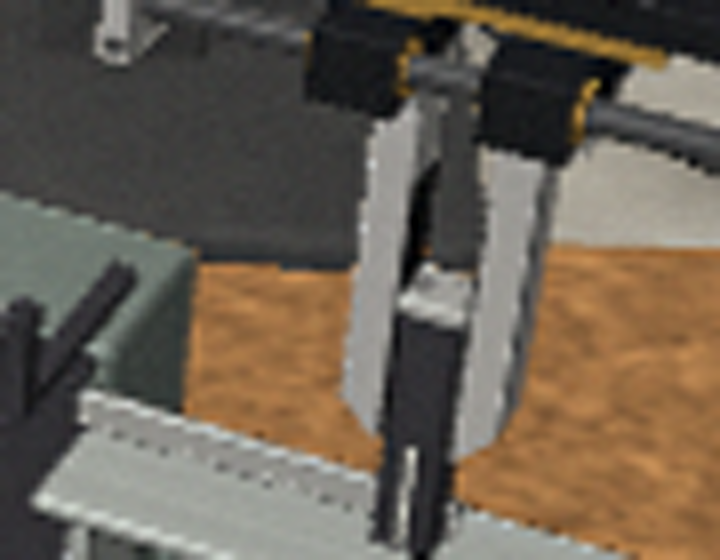

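View pics/r_top.png

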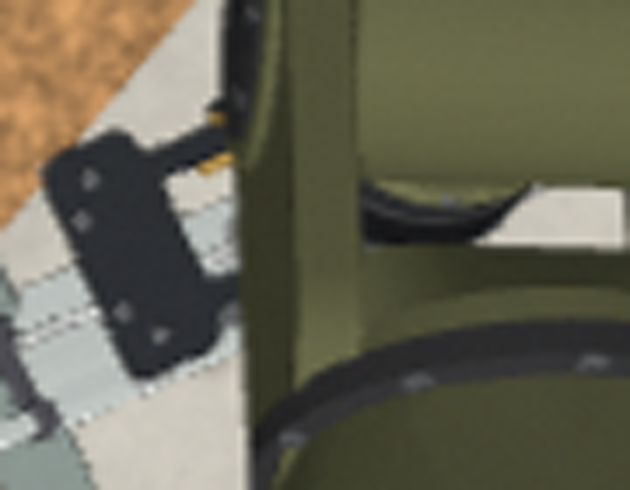

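Run:
```python
import cv2
for n in('scene0','r_scene_full'):
    im=cv2.imread(f'pics/{n}.png');cv2.imwrite(f'pics/z_{n}.png',cv2.resize(im[175:240,370:440],None,fx=9,fy=9,interpolation=cv2.INTER_CUBIC))
```

```text
(no output)
```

View pics/z_r_scene_full.png

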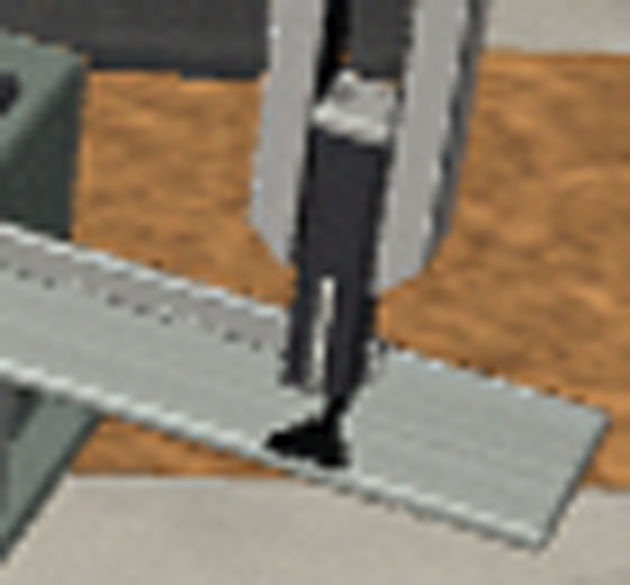

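View pics/z_scene0.png

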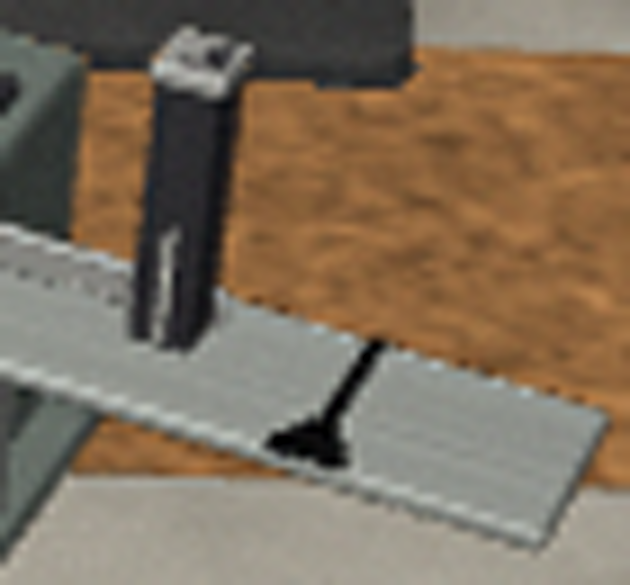

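Run:
```python
from al import *
g=lambda x,y:(370+x/9-.44,175+y/9-.44)
def z(p,h):
    X=onz('scene',g(*p),h);return (X-M)@n*1000,(X-M)@ax*1000
print('line',z((378,346),.089),z((352,385),.089),z((332,417),.089),'ptr',z((320,448),.089))
print('trayend',z((606,412),.089),z((540,546),.089))
for nm,pts in(('init',((165,345),(170,232),(134,338),(182,350),(213,318))),('now',((313,388),(326,282),(287,380),(335,392),(366,365)))):
    for p in pts: print(nm,p,'atx14',atx(g(*p),14.5),'onz.093',z(p,.093))
print('top handle init',z((203,62),.167))
```

```text
line (np.float64(-192.70845789842903), np.float64(43.58550029284363)) (np.float64(-192.351544561908), np.float64(26.932801266299215)) (np.float64(-192.32280097461833), np.float64(13.724753626836272)) ptr (np.float64(-193.70510122726927), np.float64(1.9648307704718047))
trayend (np.float64(-244.75449297194456), np.float64(44.70047594500982)) (np.float64(-245.75399068771185), np.float64(-7.370034745430877))
init (165, 345) atx14 (np.float64(-152.44588865858563), np.float64(-46.21701506543319)) onz.093 (np.float64(-152.13104942366365), np.float64(15.516847967212712))
init (170, 232) atx14 (np.float64(-150.57428755676543), np.float64(-15.968373319855234)) onz.093 (np.float64(-137.27372482667417), np.float64(57.10297763318863))
init (134, 338) atx14 (np.float64(-145.12948730097676), np.float64(-46.91741452308773)) onz.093 (np.float64(-145.09524272285884), np.float64(14.607118157264685))
init (182, 350) atx14 (np.float64(-156.4688602716531), np.float64(-46.14651524777802)) onz.093 (np.float64(-156.1317659993177), np.float64(15.608544421026062))
init (213, 318) atx14 (np.float64(-162.601823
[... 295 characters left out ...]
x14 (np.float64(-186.51047713067234), np.float64(-16.85177202805399)) onz.093 (np.float64(-175.6532713192209), np.float64(55.82121370684586))
now (287, 380) atx14 (np.float64(-180.9893475593169), np.float64(-45.48211666347157)) onz.093 (np.float64(-180.45572375458264), np.float64(16.473838914190047))
now (335, 392) atx14 (np.float64(-191.9720626376803), np.float64(-44.730409801195805)) onz.093 (np.float64(-191.2177558196552), np.float64(17.455325255893072))
now (366, 365) atx14 (np.float64(-197.85229876279183), np.float64(-35.15573678523898)) onz.093 (np.float64(-193.974068853106), np.float64(30.192089407931864))
top handle init (np.float64(-152.3763365190339), np.float64(18.02392722238868))
```

Call:
{"op": "drive_tool", "data": {"increments": [[[0, 0, 0], [-3, 0, 0], 0], [[0, 0, 0], [-2.6, 0, 0], 0], [[0, 0, 0], [0, 0, 0], 0], [[0, 0, 0], [0, 0, 0], 0], [[0, 0, 0], [0, 0, 0], 0]]}}

```text
time_s: 20.02
ee_pos: [0.6367, 0.0019, 0.1418]
eef_rot: [3.141, -0.001, 1.972]
force: [-3.3, 5.3, 6.6]
grip_width: 0.0155
```

```bash
python3 look.py s 280,130,140,80,5 370,175,70,65,9
python3 - <<'E'
from al import *
X=ctrl.get_obs()['ee_pos'];print((X-M)@n*1000,(X-M)@ax*1000)
im=cv2.imread('pics/s_scene_full.png');cv2.imwrite('pics/s2.png',cv2.resize(im[125:205,270:400],None,fx=6,fy=6,interpolation=cv2.INTER_CUBIC))
E
```

```text
20.025 [0.6367 0.0019 0.1418] [179.9568  -0.0306 112.9905] [-3.331   5.336   6.5859] 0.015512126976486943
-192.05565675543417 24.29463942122443
```

View pics/s_scene.png

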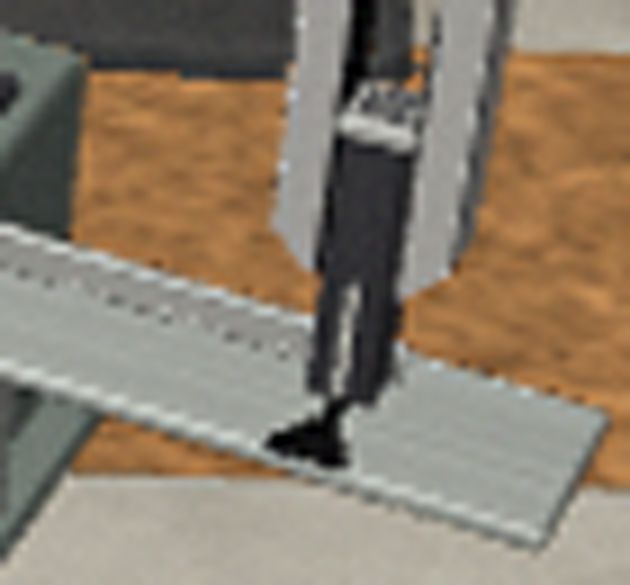

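View pics/s2.png

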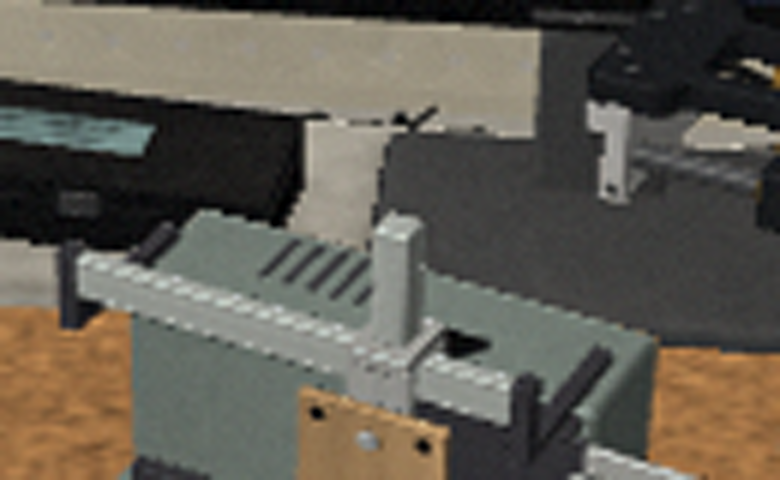

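View pics/s_top.png

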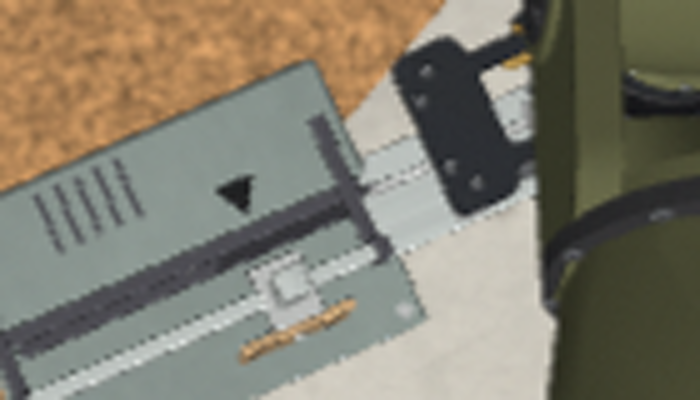

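```bash
python3 -c "
from station import ctrl
print(ctrl.hand_in())"
```

```text
the job is handed in; nothing more can be done
None
```

The sample hangs on its band and the shutter handle is held at the line; I handed the job in at about 20 s, still gripping the handle.

**What I did:** I lifted the hanger off the stand and hooked it on the rail about 95 mm left of the band. I re-gripped it upright, slid it along the rail to the band and let go. Only then did I grip the handle and pull it out to the line.

**Last checks:**

| Check | Result |
|---|---|
| Hanger centre against band centre | within about 0.6 mm; the two views differ by about 1 mm in absolute position but agree on the offset. After the pull it looked unmoved |
| How the hanger hangs | straight on the rail |
| Handle against line | about 0.5 mm by eye in the scene view; travel 41 mm against an estimated 40–42 mm |
| Forces at the checks between moves | highest about 14 N, when seating the hanger |

**What went wrong:** in the first carry the hanger tilted about 23° and shifted about 10 mm in the jaws. I do not know why. I tilted the tool to bring it upright before hooking it on, and the second grip held without tilting.

The top camera's view of the handle was blocked by the arm, so that last reading rests on the scene camera and the arm's own position. The loupe, hex keys and small plate were not in my path, but I did not check them again in a last picture.

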